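Hang the lift-off gate on the pipe-offcut rack

TASK

Take the yellow gate leaf out of its wooden stand and hang it on the pipe-offcut rack: both of its hinge sockets fully down on the two upright pintles of the red post, the leaf closed straight across the mouth of the bay. Leave the blue panel and the red tin where they stand.

Things in the scene. Friction and masses are not known exactly. Their poses are not given: they have to be found in the camera images.
- gate: Yellow barred gate leaf, 190 mm high, 16 mm thick, 0.6 kg, upright in a slot of a wooden stand (slot walls 28 mm). Origin: on the axis of its two hinge sockets, level with the frame's underside; z up, frame from y -20 to -220 mm, x across it. Sockets: upright yellow pipe rings on the axis, outer diameter 38, bore 28, 26 mm high, open both ways, lower rims at z 5 and 125 mm.
- gate_grip (a point): Centre of the black rubber sleeve on the gate's top rail, over its centre of mass: the place to grip from above, across the leaf. Sleeve 20 mm thick (x), 70 mm long (y), 22 mm high. It lies at x 0, y -110, z 180 mm of the gate; axes parallel to the gate's.
- rack: Fixed rack of short pipes (up to 80 mm high). Origin on the table below the pintle axis; z up, x out of the bay's mouth, bay along -y. Red post 205 mm high at y 60 mm carries two arms 10 mm thick, ending in 36 mm discs; their tops, at z 35 and 155 mm, are the shoulders the sockets rest on. Hung and closed, the gate's axes are parallel to the rack's, its origin at x 0, y 0, z 30 mm here.
- upper_pintle (a point): Foot of the upper pintle, on its shoulder, 155 mm above the rack's origin; the lower one is 120 mm straight below. Brass, upright, diameter 25, 24 mm high, tapering to 8 mm at the tip. The upper one blocks a drop from above: bring the leaf in sideways from the rack's -y or +x side with the gate's origin 60 to 110 mm over the table (best 85), then lower it 55 mm.
- panel: Bystander: blue-framed panel with a grey sheet, no sockets, 200 mm long, 130 mm high, 16 mm thick, in the stand's other slot, parallel to the gate and 150 mm from it, on either side. Origin 20 mm off its end, level with its underside; it runs from y -20 to -220 mm. Must stay.
- tin: Bystander: round tin with a red label, diameter 68 mm, 68 mm high, on the table. Origin at the centre of its underside. Must stay.
Not all that is in view belongs to the job. Several things have the shape of the gate; the one meant has the colours described above.

How it is judged:
On the way:
1. the gate has been lifted out of its stand (height (world z) of gate above 0.05 m), for 0.2 s.
At the end, for the whole second after the job is handed in: Gate at rest, both sockets down on their pintles: origin within 8 mm of the pintle axis and 6 mm of its seated height (30 mm), upright within 5 degrees, closed within 17 degrees of straight across the bay; panel and tin upright, within 30 mm of their starts (horizontal distance between gate and rack below 0.008 m and z of gate in the frame of rack between 0.024 and 0.036 m and angle between gate's own z axis and vertical below 0.09 rad and angle between the y axis of gate and the y axis of rack, either way round below 0.3 rad and linear speed of gate below 0.02 m/s and distance of each of panel, tin from where it was at the start of the episode below 0.03 m and angle between each of panel, tin's own z axis and vertical below 0.3 rad); the robot touches nothing.
It fails at once if the blue panel was disturbed (distance of panel from where it was at the start of the episode above 0.04 m).
It fails at once if the tin was disturbed (distance of tin from where it was at the start of the episode above 0.04 m).
It also fails if it takes over 48 s, if anything falls off the work surface, if the arm or the gripper's body presses on something with over 40 N, if the wrist force passes 120 N, or if a joint passes its speed limit or range.

ROBOT

A 6-joint arm with a two-finger parallel gripper is mounted at the origin on the work surface. World frame = base frame: x ahead of the robot, y to its left, z up, the work surface at z = 0. Lengths are in m, angles in rad, forces in N, time in s.
With the tool pointing down it reaches from about 0.225 to 0.875 m from the base axis. Payload 3.4 kg.
Tool frame: the origin (TCP) lies on the centre line of the jaws, within the pads' length; the fingertips stand 17 mm ahead of it and the grasp point (between the pads) lies 2 mm behind it; z points along the fingers, y is the line along which they close (so a half turn about z gives the same grasp; the last joint's range is limited). The gripper opens to 85 mm and grips with 20 to 120 N. Pads are 22 mm wide; open, the fingers measure 114 mm over their backs; the gripper's body (76 mm by 85 mm) begins 54 mm behind the grasp point. The pads swing forward as they close: fully open they stand 13 mm farther back than shut.
Start: joints at [1.103, 0.276, 1.505, -0, 1.361, -0.121], TCP at [0.195, 0.541, 0.248] pointing down, gripper open.
Joint ranges: [-2.89, 2.89], [-0.75, 2.08], [0.22, 2.7], [-1.18, 4.32], [0.11, 2.71], [-2.7, 2.7]. Speed limits (rad/s): [2.57, 2.57, 3.14, 3.14, 3.14, 3.14].

INTERFACE

Orientations are given as a unit quaternion [w, x, y, z].
In Python, from rig import manip gives the robot as it stands.
- The arm moves only by the tool move_arm, never from a script. Its argument "steps" is one flat list of numbers, 7 for each row, row after row: the turn, a rotation vector about the world's x, y, z normalised to -1 to 1, where 1 is 360 degrees, then the shift along the world's x, y, z normalised to -1 to 1, where 1 is 1 m, then the opening, from -1 (shut) to 1 (fully open). A call has exactly 10 rows; each row is the pose to reach, as a shift and turn from the pose commanded when the call began, turning the shorter way round; what a row does not reach only later rows make up. A row lasts 1/10 s, in which the tool goes at most 50 mm and 8.59 degrees, less where a joint would pass 70% of its speed; a pose out of reach is approached as far as the arm can. A call with a number of a shift or a turn outside -1 to 1 is refused whole. A call with a gripper value outside its range is refused whole. The fingers move at their own pace and stop on an object; "squeeze" is the grip in N (left out, the last holds). Time passes only in rows, so rows that repeat a pose let the fingers close, or fill a call up. It gives the time, the measured TCP pose, the force, the opening and the grip force at its end, in the units of the state.
- manip.get_state(): the state, without advancing time (a new reading comes with each control period).
- manip.get_image(name): name is "scene" or "top"; returns a dict with "pixels" (420x560x3 uint8, blue, green, red), "fx", "fy", "cx", "cy" (pixels), "D" ([k1, k2, p1, p2, k3] as OpenCV has them; the pictures are not rectified), "R" (3x3) and "t" (3): a world point X has camera coordinates R X + t. Camera axes: x right, y down, z forward; pixel columns grow to the right and rows downward; lengths in m; the calibration is good to about 2 mm. A picture is of the moment at which its call begins. There is no depth.
- manip.sign_off(): hands the job in; it is judged then, once.
The state is a dict: "clock": time; "qpos": joint angles; "qd": joint speeds; "effort": joint torques, N m; "position": TCP position; "ee_rot": TCP orientation; "contact_force": force on the tool from outside, world axes, zero at the start; "moment": the same for the moment, N m; "width": finger opening in m; "gripper_force": force on a finger pad.
Only numpy, scipy, OpenCV 4.12 (cv2) and the standard library are available. Lean on these libraries where they do the work, as an engineer would, in place of code of your own. Each camera call takes 0.05 s, during which the arm holds its last target. There are 200 camera calls.

## Working session

There is one attempt and no reset: what is moved stays moved. The work goes in short steps, Python scripts to look and compute and a tool call to move; the robot and the scene stay as the last step left them, time stands still between calls to the robot, and variables do not carry over. Pictures are saved under pics/ and viewed, at most 13 in all, crops included, and the job is handed in when it is done.

Besides the shell and the picture viewer there is one more tool, called after "Call:" as name(argument=value, ...) on one line, values as JSON. move_arm: Moves the arm, as the interface text tells. Scaled input: -1 to 1 covers 1 m each way for a shift and 360 degrees each way for a turn. Its arguments: {"type":"object","properties":{"steps":{"type":"array"},"squeeze":{"type":"number"}},"required":["steps"]}

```bash
mkdir -p pics
python3 - <<'E'
from rig import manip
import cv2,numpy as np,pickle
for n in("scene","top"):
    d=manip.get_image(n); pickle.dump(d,open(f"{n}0.pkl","wb"))
    cv2.imwrite(f"pics/{n}0.png",cv2.resize(d["pixels"],(784,588)))
    print(n,d["fx"],d["D"],np.round(-np.array(d["R"]).T@np.array(d["t"]),3))
print(manip.get_state())
E
```

```text
scene 521.3772337678303 [-0.196373  0.        0.        0.        0.      ] [ 1.034 -0.354  1.162]
top 538.3977600706611 [-0.1090061  0.         0.         0.         0.       ] [0.508 0.079 1.327]
{'clock': 0.1, 'qpos': array([ 1.10299270e+00,  2.76545857e-01,  1.50602320e+00, -5.72992057e-06,
        1.36071061e+00, -1.20983749e-01]), 'qd': array([ 0.00054409, -0.00118834, -0.00427402, -0.00036611, -0.00065452,
        0.00164274]), 'effort': array([ 8.60576547e-04, -4.17697477e+01, -2.46405745e+01, -3.33842800e-04,
        5.71159646e-03,  1.75992886e-05]), 'position': array([0.19523989, 0.54035696, 0.24751151]), 'ee_rot': array([-2.42070039e-04,  1.72541492e-01,  9.85001889e-01, -8.08028279e-04]), 'contact_force': array([-0.48087736, -1.00961923, -0.04992303]), 'moment': array([ 0.00161514, -0.00029544, -0.02154336]), 'gripper_force': 0.0, 'width': 0.0855177147277096}
```

View pics/scene0.png

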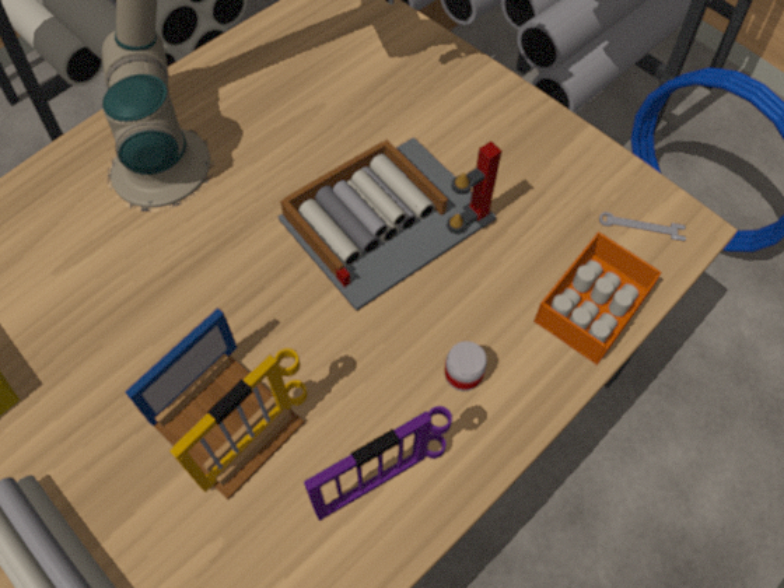

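View pics/top0.png

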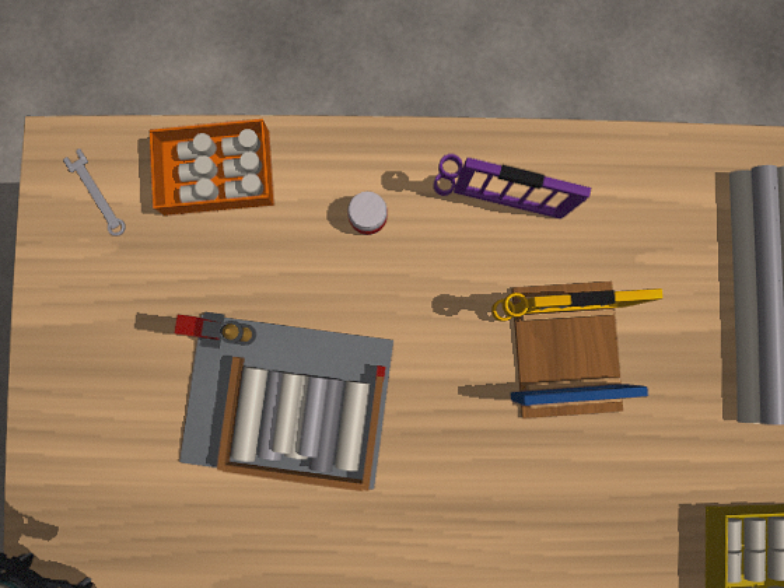

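Both views show the gate leaf (top 500–660, 300), blue panel at (580, 395), rack post at (188, 325), pintles at (230–250, 332) and tin at (368, 212). Gate and rack are nearly parallel. I'll measure by colour.

```bash
cat > h.py <<'E'
import cv2,numpy as np,pickle
def ray(d,p):
    K=np.array([[d["fx"],0,d["cx"]],[0,d["fy"],d["cy"]],[0,0,1]])
    u=cv2.undistortPoints(np.array([[p]],float),K,np.array(d["D"],float))[0,0]
    R=np.array(d["R"]);v=R.T@np.array([u[0],u[1],1]);return -R.T@np.array(d["t"]),v/np.linalg.norm(v)
def plane(d,p,z):
    c,v=ray(d,p);return c+v*(z-c[2])/v[2]
def tri(a,p,b,q):
    c1,v1=ray(a,p);c2,v2=ray(b,q)
    s=np.linalg.lstsq(np.c_[v1,-v2],c2-c1,rcond=None)[0]
    x,y=c1+s[0]*v1,c2+s[1]*v2;return (x+y)/2,np.linalg.norm(x-y)
def proj(d,X):
    K=np.array([[d["fx"],0,d["cx"]],[0,d["fy"],d["cy"]],[0,0,1]])
    return cv2.projectPoints(np.array(X,float).reshape(-1,3),cv2.Rodrigues(np.array(d["R"]))[0],np.array(d["t"],float),K,np.array(d["D"],float))[0][:,0]
def blobs(d,roi,lo,hi,mn=8):
    x0,y0,x1,y1=roi
    h=cv2.cvtColor(d["pixels"],cv2.COLOR_BGR2HSV)
    m=np.zeros(h.shape[:2],np.uint8);m[y0:y1,x0:x1]=cv2.inRange(h,lo,hi)[y0:y1,x0:x1]
    n,l,s,c=cv2.connectedComponentsWithStats(m)
    out=[]
    for i in range(1,n):
        if s[i,4]>=mn:
            r=cv2.minAreaRect(np.argwhere(l==i)[:,::-1].astype(np.float32));out.append((s[i].tolist(),c[i].round(1).tolist(),cv2.boxPoints(r).round(1).tolist()))
    return out
E
python3 - <<'E'
from h import *
s=pickle.load(open("scene0.pkl","rb"));t=pickle.load(open("top0.pkl","rb"))
for n,d,g,p in(("s",s,(110,240,225,355),(315,95,360,170)),("t",t,(345,200,480,235),(115,215,190,250))):
    print(n,"black",blobs(d,g,(0,0,0),(179,255,45)))
    print(n,"yellow",blobs(d,g,(22,150,60),(32,255,255)))
    print(n,"brass",blobs(d,p,(10,90,70),(30,255,255)))
    print(n,"red",blobs(d,p,(0,150,60),(6,255,255)))
a=cv2.resize(s["pixels"][235:355,100:230],None,fx=3,fy=3,interpolation=2);b=cv2.resize(t["pixels"][200:290,345:480],None,fx=3,fy=3,interpolation=2)
c=cv2.resize(s["pixels"][90:180,310:370],None,fx=4,fy=4,interpolation=2);e=cv2.resize(t["pixels"][210:260,110:200],None,fx=4,fy=4,interpolation=2)
o=np.zeros((600,800,3),np.uint8)
for im,x,y in((a,0,0),(b,395,0),(c[:240],0,360),(e,395,300)):
    o[y:y+im.shape[0],x:x+im.shape[1]]=im[:600-y,:800-x]
cv2.imwrite("pics/z1.png",o)
E
```

```text
s black [([149, 272, 31, 31, 366], [164.1, 286.8], [[148.0, 295.0], [172.0, 271.0], [180.0, 279.0], [156.0, 303.0]])]
s yellow [([174, 249, 39, 27, 286], [192.7, 262.2], [[170.39999389648438, 258.8999938964844], [209.89999389648438, 247.0], [215.10000610351562, 264.20001220703125], [175.5, 276.0]]), ([194, 269, 3, 8, 12], [195.4, 272.7], [[194.0, 269.0], [196.0, 269.0], [196.0, 276.0], [194.0, 276.0]]), ([198, 271, 4, 6, 9], [199.1, 273.3], [[198.0, 276.0], [198.0, 271.0], [201.0, 271.0], [201.0, 276.0]]), ([201, 272, 15, 7, 43], [208.7, 274.5], [[200.1999969482422, 274.20001220703125], [214.3000030517578, 271.0], [215.3000030517578, 275.5], [201.10000610351562, 278.6000061035156]]), ([192, 277, 12, 22, 62], [197.1, 288.6], [[191.89999389648438, 297.70001220703125], [194.0, 277.0], [204.1999969482422, 278.0], [202.10000610351562, 298.70001220703125]]), ([200, 281, 5, 6, 12], [201.8, 283.2], [[198.8000030517578, 283.79998779296875], [201.1999969482422, 280.20001220703125], [204.5, 282.29998779296875], [202.0, 286.0]]), ([208, 284, 9, 5, 17], [211.7, 285.6], [[207.8000030517578, 285.10
[... 2896 characters left out ...]
 226.8000030517578], [359.29998779296875, 228.89999389648438]])]
t brass [([115, 215, 75, 35, 1259], [145.0, 226.7], [[115.0, 215.0], [189.0, 215.0], [189.0, 249.0], [115.0, 249.0]]), ([159, 231, 12, 12, 97], [164.4, 236.6], [[157.0, 237.0], [164.5, 229.5], [171.5, 236.5], [164.0, 244.0]]), ([172, 234, 8, 10, 58], [175.7, 238.8], [[171.8000030517578, 242.89999389648438], [174.1999969482422, 233.3000030517578], [180.3000030517578, 234.8000030517578], [177.89999389648438, 244.5]])]
t red [([125, 225, 20, 16, 230], [134.2, 232.4], [[124.19999694824219, 237.8000030517578], [126.0999984741211, 224.10000610351562], [144.6999969482422, 226.60000610351562], [142.89999389648438, 240.3000030517578]])]
```

View pics/z1.png

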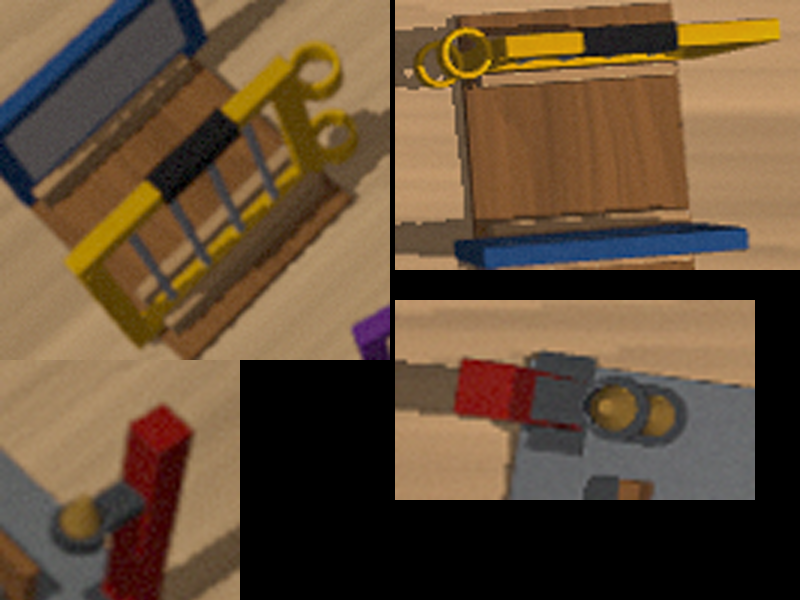

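Run:
```python
from h import *
np.set_printoptions(precision=4,suppress=True)
s=pickle.load(open("scene0.pkl","rb"));t=pickle.load(open("top0.pkl","rb"))
S=lambda x,y:(x/3+100,y/3+235)
T=lambda x,y:((x-395)/3+345,y/3+200)
P=lambda x,y:((x-395)/4+110,(y-300)/4+210)
Q=lambda x,y:(x/4+310,(y-360)/4+90)
for n,a,b in(("ring",S(317,68),T(466,53)),("sleeve",(164.6,286.8),T(630,37)),("disc up",Q(78,525),P(617,412)),("tip up",Q(80,505),P(607,408))):
    print(n,*tri(s,a,t,b))
zr=plane(t,T(466,53),.16)
print("disc plane up",plane(t,P(617,412),.155),plane(s,Q(78,525),.155),"low",plane(t,P(656,416),.035))
print("tip plane",plane(t,P(607,408),.179))
far=T(778,29);print("far end z.19..",plane(t,far,.20))
m=blobs(t,(240,130,285,175),(0,0,120),(179,50,255));print("tin",m[0][:2] if m else m)
print("tin",plane(t,(368/1.4,212/1.4),.068))
# rack base plate edges, rack direction: right mouth corner
print("plate corners z~.01",plane(t,(392/1.4,341/1.4),.01),plane(t,(373/1.4,488/1.4),.01),plane(t,(181/1.4,462/1.4),.01))
print("panel ends",plane(t,(513/1.4,400/1.4),.14),plane(t,(647/1.4,391/1.4),.14))
```

```text
ring [ 0.5954 -0.1311  0.1488] 0.002654455143105636
sleeve [ 0.6045 -0.2421  0.1904] 0.0019944708592814337
disc up [0.5466 0.3154 0.1445] 0.002203496464242829
tip up [0.5472 0.3159 0.1645] 0.0004348803446406924
disc plane up [0.5455 0.3125 0.155 ] [0.5522 0.3094 0.155 ] low [0.5473 0.3127 0.035 ]
tip plane [0.5468 0.3131 0.179 ]
far end z.19.. [ 0.6097 -0.3483  0.2   ]
tin ([249, 137, 27, 27, 559], [262.4, 149.5])
tin [0.7559 0.1041 0.068 ]
plate corners z~.01 [0.5395 0.0608 0.01  ] [0.286  0.0914 0.01  ] [0.3255 0.4252 0.01  ]
panel ends [ 0.4453 -0.1281  0.14  ] [ 0.4593 -0.3435  0.14  ]
```

Call:
move_arm(steps=[0,0,-0.184,0.41,-0.782,0.04,1,0,0,-0.184,0.41,-0.782,0.04,1,0,0,-0.184,0.41,-0.782,0.04,1,0,0,-0.184,0.41,-0.782,0.04,1,0,0,-0.184,0.41,-0.782,0.04,1,0,0,-0.184,0.41,-0.782,0.04,1,0,0,-0.184,0.41,-0.782,0.04,1,0,0,-0.184,0.41,-0.782,0.04,1,0,0,-0.184,0.41,-0.782,0.04,1,0,0,-0.184,0.41,-0.782,0.04,1], squeeze=60)

```text
clock: 1.1
position: [0.4277, 0.0965, 0.271]
ee_rot: [-0.0, 0.683, 0.731, 0.0]
contact_force: [0.7, 0.8, 0.9]
width: 0.0852
gripper_force: 0.0
```

Call:
move_arm(steps=[0,0,0,0.177,-0.339,0,0,0,0,0,0.177,-0.339,0,0,0,0,0,0.177,-0.339,0,0,0,0,0,0.177,-0.339,0,0,0,0,0,0.177,-0.339,0,0,0,0,0,0.177,-0.339,0,0,0,0,0,0.177,-0.339,0,0,0,0,0,0.177,-0.339,0,0,0,0,0,0.177,-0.339,0,0,0,0,0,0.177,-0.339,0,0])

```text
clock: 2.1
position: [0.604, -0.2409, 0.2697]
ee_rot: [-0.001, 0.683, 0.73, -0.0]
contact_force: [0.4, -0.3, 0.4]
width: 0.0429
gripper_force: 0.0
```

Run:
```python
from rig import manip
from h import *
o=[]
for n,r in(("scene",(60,200,260,350)),("top",(330,150,530,300))):
    d=manip.get_image(n); pickle.dump(d,open(f"{n}1.pkl","wb"))
    o.append(cv2.resize(d["pixels"][r[1]:r[3],r[0]:r[2]],None,fx=2,fy=2,interpolation=2))
cv2.imwrite("pics/p1.png",np.hstack(o))
st=manip.get_state();print(st["position"],st["ee_rot"],st["width"])
```

```text
[ 0.60374635 -0.23941999  0.27064882] [-8.13896508e-04  6.82490152e-01  7.30894332e-01  7.00191029e-05] 0.04270590390549562
```

View pics/p1.png

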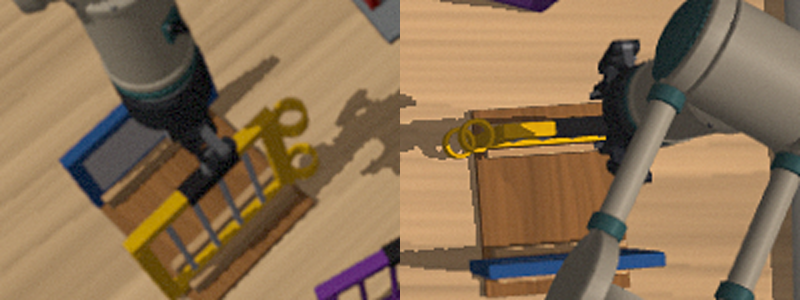

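The fingers stand directly over the sleeve in both views (scene crop ~(218,155)). I'll lower onto it and close.

Call:
move_arm(steps=[0,0,0,0,0,-0.02,0.3,0,0,0,0,0,-0.04,0.3,0,0,0,0,0,-0.06,0.3,0,0,0,0,0,-0.075,0.3,0,0,0,0,0,-0.088,0.3,0,0,0,0,0,-0.088,0.3,0,0,0,0,0,-0.088,-1,0,0,0,0,0,-0.088,-1,0,0,0,0,0,-0.088,-1,0,0,0,0,0,-0.088,-1], squeeze=60)

```text
clock: 3.2
position: [0.6046, -0.2408, 0.1843]
ee_rot: [0.001, 0.683, 0.731, 0.0]
contact_force: [-0.9, 0.5, 4.3]
width: 0.0191
gripper_force: 60.0
```

Call:
move_arm(steps=[0,0,0,0,0,0.01,-1,0,0,0,0,0,0.02,-1,0,0,0,0,0,0.035,-1,0,0,0,0,0,0.05,-1,0,0,0,0,0,0.065,-1,0,0,0,0,0,0.08,-1,0,0,0,0,0,0.09,-1,0,0,0,0,0,0.09,-1,0,0,0,0,0,0.09,-1,0,0,0,0,0,0.09,-1], squeeze=90)

```text
clock: 4.2
position: [0.6038, -0.2403, 0.2717]
ee_rot: [-0.001, 0.683, 0.731, -0.0]
contact_force: [-0.4, -0.3, -7.5]
width: 0.0191
gripper_force: 88.4
```

Run:
```python
from rig import manip
from h import *
o=[]
for n,r in(("scene",(60,200,260,350)),("top",(330,150,530,300))):
    d=manip.get_image(n); pickle.dump(d,open(f"{n}2.pkl","wb"))
    o.append(cv2.resize(d["pixels"][r[1]:r[3],r[0]:r[2]],None,fx=2,fy=2,interpolation=2))
cv2.imwrite("pics/p2.png",np.hstack(o))
st=manip.get_state();print(st["position"],st["ee_rot"],st["width"],st["contact_force"],st["moment"])
```

```text
[ 0.6039361  -0.24037983  0.27180477] [-1.01098604e-03  6.82741458e-01  7.30659301e-01 -2.55565572e-04] 0.018606090492892514 [ 0.37888891  0.1256009  -6.82990286] [-0.02254675 -0.03698398  0.00254777]
```

View pics/p2.png

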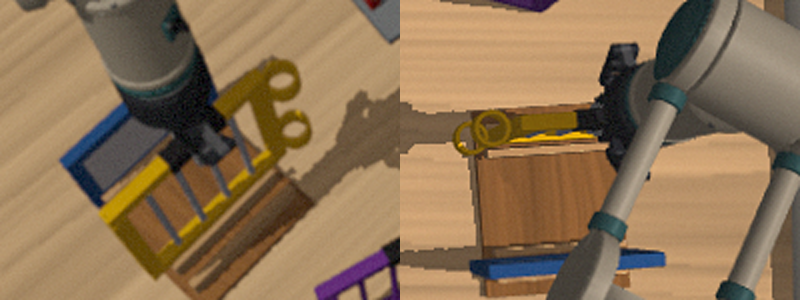

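The gate is clear of the stand; rings are at scene crop (284,80)/(296,127) and top crop (492,129)/(470,137). I'll triangulate the rings.

Run:
```python
from h import *
np.set_printoptions(precision=4,suppress=True)
s=pickle.load(open("scene2.pkl","rb"));t=pickle.load(open("top2.pkl","rb"))
S=lambda x,y:(x/2+60,y/2+200);T=lambda x,y:((x-400)/2+330,y/2+150)
print(*tri(s,S(284,80),t,T(492,128.5)));print(*tri(s,S(296,127),t,T(470,138)))
print(plane(t,T(492,128.5),.24),plane(t,T(470,138),.12))
# rail centre line near sleeve, far
print(plane(t,T(577,123),.277))
```

```text
[ 0.5968 -0.1304  0.2337] 0.0044591579676749125
[ 0.5948 -0.129   0.1142] 0.0025121213754836866
[ 0.595  -0.1309  0.24  ] [ 0.5936 -0.129   0.12  ]
[ 0.5982 -0.2087  0.277 ]
```

Call:
move_arm(steps=[0,0,-0.002,-0.005,0.02,0.004,-1,0,0,-0.005,-0.014,0.06,0.008,-1,0,0,-0.009,-0.024,0.1,0.008,-1,0,0,-0.013,-0.034,0.145,0.008,-1,0,0,-0.017,-0.045,0.19,0.008,-1,0,0,-0.021,-0.056,0.235,0.008,-1,0,0,-0.025,-0.066,0.28,0.008,-1,0,0,-0.029,-0.076,0.32,0.008,-1,0,0,-0.03,-0.082,0.345,0.008,-1,0,0,-0.03,-0.082,0.345,0.008,-1])

```text
clock: 5.3
position: [0.5206, 0.1084, 0.2808]
ee_rot: [-0.002, 0.747, 0.665, 0.001]
contact_force: [-0.7, -2.6, -7.2]
width: 0.019
gripper_force: 88.4
```

Run:
```python
from rig import manip
from h import *
o=[]
for n,r in(("scene",(230,70,380,220)),("top",(110,170,310,320))):
    d=manip.get_image(n); pickle.dump(d,open(f"{n}3.pkl","wb"))
    o.append(cv2.resize(d["pixels"][r[1]:r[3],r[0]:r[2]],None,fx=2.2,fy=2.2,interpolation=2))
cv2.imwrite("pics/p3.png",np.hstack(o))
st=manip.get_state();print(st["position"],st["ee_rot"],st["width"],st["contact_force"],st["moment"])
```

```text
[0.52203029 0.10484069 0.280825  ] [ 3.79265927e-04  7.47786777e-01  6.63938770e-01 -3.18358189e-04] 0.018945690899585817 [ 0.18273989 -1.33846136 -8.03339358] [-0.13640005 -0.0334634   0.01314752]
```

View pics/p3.png

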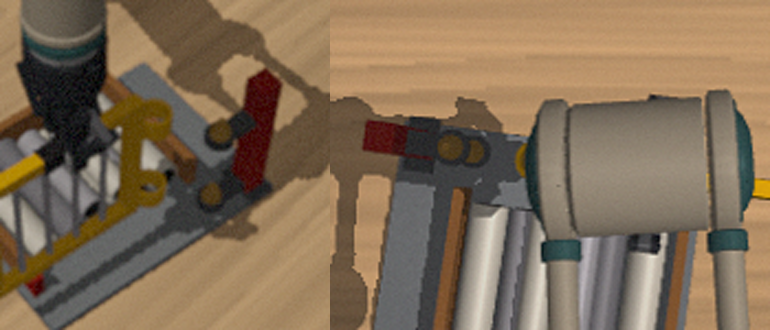

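Run:
```python
from h import *
np.set_printoptions(precision=4,suppress=True)
s=pickle.load(open("scene3.pkl","rb"));t=pickle.load(open("top3.pkl","rb"))
s0=pickle.load(open("scene0.pkl","rb"));t0=pickle.load(open("top0.pkl","rb"))
S=lambda x,y:(x/2.2+230,y/2.2+70);T=lambda x,y:((x-330)/2.2+110,y/2.2+170)
print("up blob",plane(t0,(164.4,236.6),.163))
for roi,d in (((318,112,336,134),s0),((312,145,332,166),s0),((157,228,182,246),t0)):
    print([b[:2] for b in blobs(d,roi,(12,110,60),(28,255,255),20)])
print("ring pred",.522+.1105*.1148,.1048+.1105*.993)
print("ring scene",plane(s,S(153,113),.246),plane(s,S(150,187),.126), "pintle disc scene",plane(s,S(221,132),.158),plane(s,S(209,194),.04))
o=cv2.resize(s["pixels"][85:175,285:360],None,fx=6,fy=6,interpolation=2)
o2=cv2.resize(t0["pixels"][220:260,120:185],None,fx=5,fy=5,interpolation=2)
c=np.zeros((540,780,3),np.uint8);c[:540,:450]=o;c[:200,455:780]=o2;cv2.imwrite("pics/p4.png",c)
```

```text
up blob [0.5483 0.3133 0.163 ]
[([325, 122, 10, 12, 88], [329.6, 128.5])]
[([312, 145, 7, 8, 38], [314.6, 148.2]), ([321, 153, 10, 10, 72], [325.5, 157.8])]
[([159, 231, 12, 12, 99], [164.2, 236.6]), ([172, 234, 8, 10, 58], [175.6, 238.6])]
ring pred 0.5346854 0.2145265
ring scene [0.529  0.2217 0.246 ] [0.535  0.2178 0.126 ] pintle disc scene [0.5527 0.3121 0.158 ] [0.5505 0.3089 0.04  ]
```

View pics/p4.png

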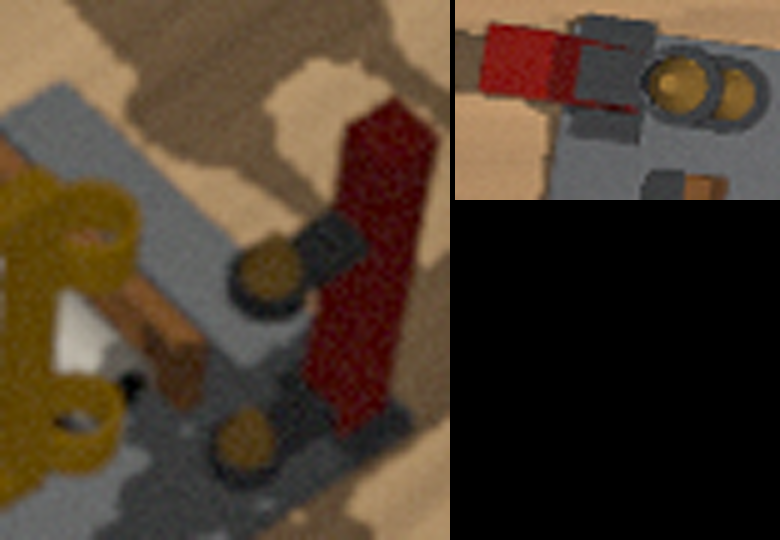

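Run:
```python
from h import *
np.set_printoptions(precision=4,suppress=True)
s=pickle.load(open("scene3.pkl","rb"));t0=pickle.load(open("top0.pkl","rb"))
S=lambda x,y:(x/6+285,y/6+85);T=lambda x,y:((x-455)/5+120,y/5+220)
print("rings",plane(s,S(100,232),.246),plane(s,S(84,414),.126))
print("discs",plane(s,S(268,275),.155),plane(s,S(244,444),.035))
print("top discs",plane(t0,T(679,85),.155),plane(t0,T(728,93),.035),"tip",plane(t0,T(670,83),.179))
for z in(.14,.148,.155): print(z,plane(t0,T(679,85),z),plane(s,S(268,275),z))
print("pred px of ring+pintle",proj(s,[[.5347,.2145,.246],[.5347,.2145,.126],[.547,.313,.155],[.547,.313,.035]])-np.array([285,85]))
```

```text
rings [0.5371 0.2203 0.246 ] [0.5343 0.2215 0.126 ]
discs [0.5516 0.3107 0.155 ] [0.5514 0.3112 0.035 ]
top discs [0.5477 0.314  0.155 ] [0.5482 0.3143 0.035 ] tip [0.5477 0.3131 0.179 ]
0.14 [0.5482 0.3171 0.14  ] [0.5445 0.3206 0.14  ]
0.148 [0.5479 0.3155 0.148 ] [0.5483 0.3153 0.148 ]
0.155 [0.5477 0.314  0.155 ] [0.5516 0.3107 0.155 ]
pred px of ring+pintle [[14.1407 39.4646]
 [12.1486 70.7045]
 [43.9051 44.2716]
 [39.9262 72.6582]]
```

Call:
move_arm(steps=[0,0,0,0.002,0.012,0,-1,0,0,0,0.004,0.028,0,-1,0,0,0,0.006,0.045,0,-1,0,0,0,0.009,0.062,0,-1,0,0,0,0.011,0.078,0,-1,0,0,0,0.013,0.09,0,-1,0,0,0,0.014,0.096,0,-1,0,0,0,0.014,0.096,0,-1,0,0,0,0.014,0.096,0,-1,0,0,0,0.014,0.096,0,-1])

```text
clock: 6.4
position: [0.5363, 0.1998, 0.2809]
ee_rot: [0.0, 0.749, 0.663, -0.0]
contact_force: [-0.4, -0.4, -7.5]
width: 0.0188
gripper_force: 88.5
```

Run:
```python
from rig import manip
from h import *
o=[]
for n,r,f in(("scene",(285,75,360,175),6),("top",(110,190,260,290),2)):
    d=manip.get_image(n); pickle.dump(d,open(f"{n}4.pkl","wb"))
    o.append(cv2.resize(d["pixels"][r[1]:r[3],r[0]:r[2]],None,fx=f,fy=f,interpolation=2))
c=np.zeros((600,760,3),np.uint8);c[:,:450]=o[0];c[:200,455:755]=o[1];cv2.imwrite("pics/p5.png",c)
st=manip.get_state();print(st["position"],st["ee_rot"],st["width"],st["contact_force"],st["moment"])
```

```text
[0.53633053 0.19979463 0.28103858] [ 1.57082084e-04  7.48704156e-01  6.62904258e-01 -8.23288166e-05] 0.01914169337294631 [-0.67680248 -0.63956042 -6.94006713] [-0.0280086   0.03598323 -0.00584574]
```

View pics/p5.png

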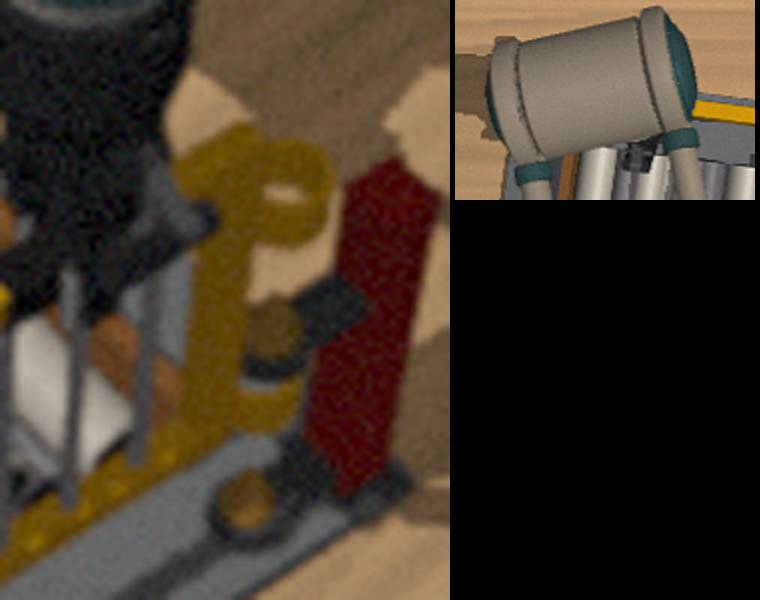

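Run:
```python
from h import *
np.set_printoptions(precision=4,suppress=True)
s=pickle.load(open("scene4.pkl","rb"))
S=lambda x,y,o=75:(x/6+285,y/6+o)
print("ring",plane(s,S(289,174),.246))
print("discs",plane(s,S(268,270,85),.155),plane(s,S(244,438,85),.035))
a=2*np.arctan2(.662904,.748704)-np.pi/2;print(np.degrees(a), "FK ring",.53633-.1105*np.sin(a),.1998+.1105*np.cos(a))
s3=pickle.load(open("scene3.pkl","rb"))
print("ring3",plane(s3,S(100,216,85),.246))
for X in([.548,.3135,.155],[.548,.3135,.035],[.549,.309,.246]):
    p=[np.array(X)+[.018*np.cos(u),.018*np.sin(u),0] for u in np.linspace(0,6.28,25)]
    q=(proj(s,p)-[285,75])*6;print(X,q.min(0),q.max(0))
```

```text
ring [0.5469 0.3161 0.246 ]
discs [0.5499 0.3127 0.155 ] [0.5491 0.3136 0.035 ]
-6.9565167800323096 FK ring 0.5497133224131251 0.30948653828609207
ring3 [0.5316 0.2259 0.246 ]
[0.548, 0.3135, 0.155] [222.5067 292.5527] [309.4826 360.6727]
[0.548, 0.3135, 0.035] [201.5622 463.9693] [282.314  529.7525]
[0.549, 0.309, 0.246] [234.4973 151.8749] [326.965  221.7686]
```

Call:
move_arm(steps=[0,0,0,-0.001,0.003,0,-1,0,0,0,-0.001,0.003,-0.01,-1,0,0,0,-0.001,0.003,-0.02,-1,0,0,0,-0.001,0.003,-0.03,-1,0,0,0,-0.001,0.003,-0.036,-1,0,0,0,-0.001,0.003,-0.04,-1,0,0,0,-0.001,0.003,-0.044,-1,0,0,0,-0.001,0.003,-0.048,-1,0,0,0,-0.001,0.003,-0.048,-1,0,0,0,-0.001,0.003,-0.048,-1])

```text
clock: 7.5
position: [0.5355, 0.2035, 0.2331]
ee_rot: [0.0, 0.748, 0.663, 0.0]
contact_force: [-0.1, 0.4, -7.7]
width: 0.0191
gripper_force: 88.4
```

Run:
```python
from rig import manip
from h import *
d=manip.get_image("scene"); pickle.dump(d,open("scene5.pkl","wb"))
cv2.imwrite("pics/p6.png",cv2.resize(d["pixels"][85:175,285:360],None,fx=6,fy=6,interpolation=2))
st=manip.get_state();print(st["position"],st["ee_rot"],st["width"],st["contact_force"],st["moment"])
```

```text
[0.53561801 0.20349038 0.23328325] [2.06594934e-04 7.48434797e-01 6.63208249e-01 3.60778218e-04] 0.018577933679060875 [ 0.89863729 -0.04280966 -7.46738004] [-0.02370672 -0.04687238  0.00619283]
```

View pics/p6.png

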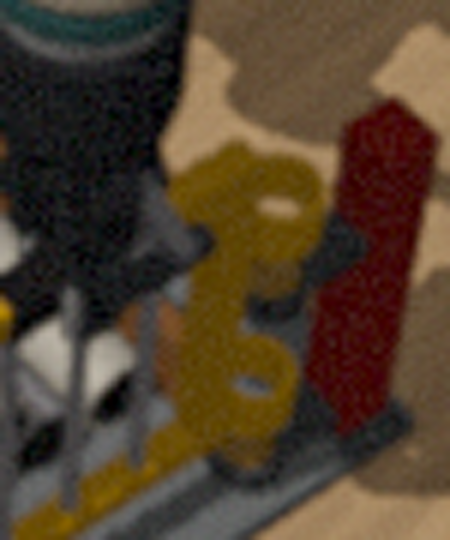

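Run:
```python
from h import *
np.set_printoptions(precision=1,suppress=True)
s=pickle.load(open("scene5.pkl","rb"))
def bb(x,y,z0,z1,r):
    p=[[x+r*np.cos(u),y+r*np.sin(u),z] for u in np.linspace(0,6.28,40) for z in(z0,z1)]
    q=(proj(s,p)-[285,85])*6;return np.r_[q.min(0),q.max(0)]
for g in(.048,.054):
  for x,y in((.549,.313),(.546,.313),(.549,.309),(.549,.317)): print(g,x,y,"up",bb(x,y,g+.125,g+.151,.019),"low",bb(x,y,g+.005,g+.031,.019))
print("discs",bb(.549,.313,.145,.155,.018),bb(.549,.313,.025,.035,.018))
h=cv2.cvtColor(s["pixels"],cv2.COLOR_BGR2HSV);m=cv2.inRange(h,(20,150,40),(34,255,255))
for a,b in((108,130),(138,162)):
  w=m[a:b,322:345];ys,xs=np.nonzero(w);print("right",(xs.max()+1+322-285)*6,"top",(ys[xs>4].min()+a-85)*6,"bot",(ys[xs>4].max()+1+a-85)*6)
```

```text
0.048 0.549 0.313 up [224.4 163.3 323.9 277. ] low [203.1 344.1 295.  449.8]
0.048 0.546 0.313 up [219.  159.2 318.3 272.8] low [198.2 340.2 289.9 445.8]
0.048 0.549 0.309 up [217.7 168.5 317.2 282.4] low [196.9 349.2 288.9 455. ]
0.048 0.549 0.317 up [231.  158.1 330.4 271.7] low [209.3 339.1 301.2 444.6]
0.054 0.549 0.313 up [225.5 153.5 325.4 267.7] low [204.1 335.7 296.4 441.7]
0.054 0.546 0.313 up [220.1 149.4 319.8 263.5] low [199.1 331.7 291.2 437.7]
0.054 0.549 0.309 up [218.9 158.7 318.8 273.1] low [197.9 340.8 290.2 447. ]
0.054 0.549 0.317 up [232.2 148.3 332.  262.3] low [210.3 330.6 302.6 436.6]
discs [221.6 234.6 310.4 317.8] [200.8 405.9 283.2 484.7]
right 324 top 156 bot 270
right 300 top 336 bot 456
```

Rings line up with the pintles within ~1 mm (upper ring right edge x≈324, bottom 270 in the crop, as predicted); gate z ≈ 53 mm. Lowering slowly.

Call:
move_arm(steps=[0,0,0,0,0,-0.003,-1,0,0,0,0,0,-0.006,-1,0,0,0,0,0,-0.009,-1,0,0,0,0,0,-0.012,-1,0,0,0,0,0,-0.014,-1,0,0,0,0,0,-0.016,-1,0,0,0,0,0,-0.018,-1,0,0,0,0,0,-0.02,-1,0,0,0,0,0,-0.02,-1,0,0,0,0,0,-0.02,-1])

```text
clock: 8.55
position: [0.5354, 0.2034, 0.2129]
ee_rot: [0.0, 0.748, 0.663, 0.0]
contact_force: [-0.0, 0.3, -7.3]
width: 0.0188
gripper_force: 88.4
```

Still free of contact. A little further.

Call:
move_arm(steps=[0,0,0,0,0,-0.001,-1,0,0,0,0,0,-0.002,-1,0,0,0,0,0,-0.003,-1,0,0,0,0,0,-0.004,-1,0,0,0,0,0,-0.004,-1,0,0,0,0,0,-0.004,-1,0,0,0,0,0,-0.004,-1,0,0,0,0,0,-0.004,-1,0,0,0,0,0,-0.004,-1,0,0,0,0,0,-0.004,-1])

```text
clock: 9.55
position: [0.5354, 0.2034, 0.209]
ee_rot: [0.0, 0.748, 0.663, 0.0]
contact_force: [-0.3, -0.2, -7.0]
width: 0.019
gripper_force: 88.4
```

Call:
move_arm(steps=[0,0,0,0,0,-0.001,-1,0,0,0,0,0,-0.002,-1,0,0,0,0,0,-0.003,-1,0,0,0,0,0,-0.004,-1,0,0,0,0,0,-0.004,-1,0,0,0,0,0,-0.004,-1,0,0,0,0,0,-0.004,-1,0,0,0,0,0,-0.004,-1,0,0,0,0,0,-0.004,-1,0,0,0,0,0,-0.004,-1])

```text
clock: 10.55
position: [0.5354, 0.2034, 0.205]
ee_rot: [0.0, 0.748, 0.663, 0.0]
contact_force: [0.7, -1.0, -6.7]
width: 0.019
gripper_force: 88.4
```

Run:
```python
from rig import manip
from h import *
d=manip.get_image("scene"); pickle.dump(d,open("scene6.pkl","wb"))
cv2.imwrite("pics/p7.png",cv2.resize(d["pixels"][85:175,285:360],None,fx=6,fy=6,interpolation=2))
st=manip.get_state();print(st["position"],st["contact_force"],st["moment"])
```

```text
[0.53537068 0.20342681 0.20496787] [ 0.40155176 -0.20773252 -6.05824859] [-0.0734742   0.0075814  -0.02295216]
```

View pics/p7.png

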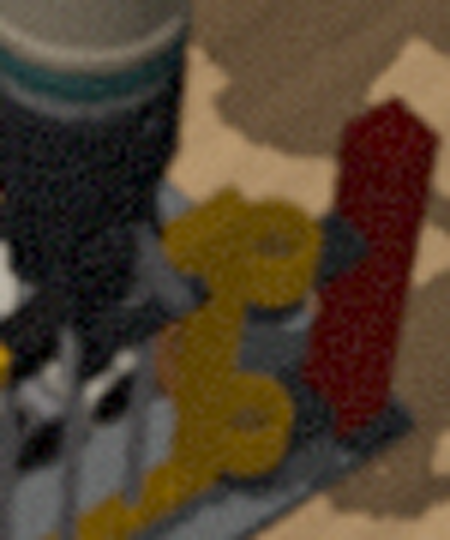

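The pintles are visible inside both sockets (crop (280,245) and (248,418)); nearly seated. Going on in millimetre rows.

Call:
move_arm(steps=[0,0,0,0,0,-0.001,-1,0,0,0,0,0,-0.001,-1,0,0,0,0,0,-0.002,-1,0,0,0,0,0,-0.002,-1,0,0,0,0,0,-0.003,-1,0,0,0,0,0,-0.003,-1,0,0,0,0,0,-0.003,-1,0,0,0,0,0,-0.003,-1,0,0,0,0,0,-0.003,-1,0,0,0,0,0,-0.003,-1])

```text
clock: 11.6
position: [0.5355, 0.2034, 0.2021]
ee_rot: [0.0, 0.748, 0.663, 0.0]
contact_force: [-0.8, -0.6, -4.7]
width: 0.0194
gripper_force: 88.8
```

Call:
move_arm(steps=[0,0,0,0,0,-0.001,-1,0,0,0,0,0,-0.001,-1,0,0,0,0,0,-0.002,-1,0,0,0,0,0,-0.002,-1,0,0,0,0,0,-0.002,-1,0,0,0,0,0,-0.002,-1,0,0,0,0,0,-0.002,-1,0,0,0,0,0,-0.002,-1,0,0,0,0,0,-0.002,-1,0,0,0,0,0,-0.002,-1])

```text
clock: 12.6
position: [0.5356, 0.203, 0.2012]
ee_rot: [0.001, 0.748, 0.663, 0.0]
contact_force: [-2.4, -4.3, 5.6]
width: 0.0188
gripper_force: 90.4
```

Run:
```python
from rig import manip
from h import *
np.set_printoptions(precision=2,suppress=True)
s=manip.get_image("scene")
st=manip.get_state();print(st["position"],st["contact_force"],st["moment"])
def bb(x,y,z0,z1,r):
    p=[[x+r*np.cos(u),y+r*np.sin(u),z] for u in np.linspace(0,6.28,40) for z in(z0,z1)]
    q=(proj(s,p)-[285,85])*6;return np.r_[q.min(0),q.max(0)]
for g in(.026,.030,.036): print(g,"up",bb(.549,.3135,g+.125,g+.151,.019),"low",bb(.549,.3135,g+.005,g+.031,.019))
h=cv2.cvtColor(s["pixels"],cv2.COLOR_BGR2HSV);m=cv2.inRange(h,(20,150,40),(34,255,255))
for a,b in((113,140),(140,167)):
  w=m[a:b,322:345];ys,xs=np.nonzero(w);print("right",(xs.max()+1+322-285)*6,"top",(ys[xs>4].min()+a-85)*6,"bot",(ys[xs>4].max()+1+a-85)*6)
```

```text
[0.54 0.2  0.2 ] [-2.78 -3.42  6.53] [-0.02  0.44  0.18]
0.026 up [221.1  197.81 319.09 310.01] low [200.3  373.88 290.93 478.13]
0.03 up [221.84 191.48 320.09 303.96] low [200.95 368.41 291.81 472.92]
0.036 up [222.97 181.93 321.61 294.83] low [201.93 360.17 293.13 465.05]
right 324 top 204 bot 312
right 300 top 378 bot 480
```

Seated: upward force, and image edges match a height of 30 mm or just below. Release and rise.

Call:
move_arm(steps=[0,0,0,0,0,0,0,0,0,0,0,0,0,0,0,0,0,0,0,0,0,0,0,0,0,0,0,0,0,0,0,0,0,0.01,0,0,0,0,0,0,0.03,0,0,0,0,0,0,0.06,0,0,0,0,0,0,0.09,0,0,0,0,0,0,0.12,0,0,0,0,0,0,0.15,0])

```text
clock: 13.65
position: [0.5353, 0.2035, 0.3521]
ee_rot: [0.0, 0.748, 0.663, 0.001]
contact_force: [0.6, 0.8, 0.4]
width: 0.0429
gripper_force: 0.0
```

Call:
move_arm(steps=[0,0,0,-0.04,-0.04,0.02,0,0,0,0,-0.08,-0.08,0.04,0,0,0,0,-0.12,-0.12,0.04,0,0,0,0,-0.15,-0.16,0.04,0,0,0,0,-0.18,-0.2,0.04,0,0,0,0,-0.2,-0.23,0.04,0,0,0,0,-0.2,-0.23,0.04,0,0,0,0,-0.2,-0.23,0.04,0,0,0,0,-0.2,-0.23,0.04,0,0,0,0,-0.2,-0.23,0.04,0])

```text
clock: 14.65
position: [0.3361, -0.0259, 0.3901]
ee_rot: [0.0, 0.748, 0.664, 0.0]
contact_force: [-0.9, -0.4, -0.1]
width: 0.0427
gripper_force: 0.0
```

Run:
```python
from rig import manip
from h import *
o=[]
for n,r in(("scene",(180,60,400,300)),("top",(110,100,330,340))):
    d=manip.get_image(n); pickle.dump(d,open(f"{n}7.pkl","wb"))
    o.append(cv2.resize(d["pixels"][r[1]:r[3],r[0]:r[2]],None,fx=1.8,fy=1.8,interpolation=2))
    s=d if n=="scene" else s
cv2.imwrite("pics/p8.png",np.hstack(o))
t=d
tn=blobs(t,(240,130,285,175),(0,0,120),(179,50,255));print("tin",tn[0][:2])
h=cv2.cvtColor(s["pixels"],cv2.COLOR_BGR2HSV);m=cv2.inRange(h,(20,150,40),(34,255,255))
for a,b in((113,140),(140,167)):
  w=m[a:b,322:345];ys,xs=np.nonzero(w);print("right",(xs.max()+1+322-285)*6,"top",(ys[xs>4].min()+a-85)*6,"bot",(ys[xs>4].max()+1+a-85)*6)
print(manip.get_state()["contact_force"])
```

```text
tin ([249, 137, 27, 27, 559], [262.4, 149.5])
right 324 top 204 bot 312
right 300 top 378 bot 474
[ 0.01913426 -0.10489127  0.0189062 ]
```

View pics/p8.png

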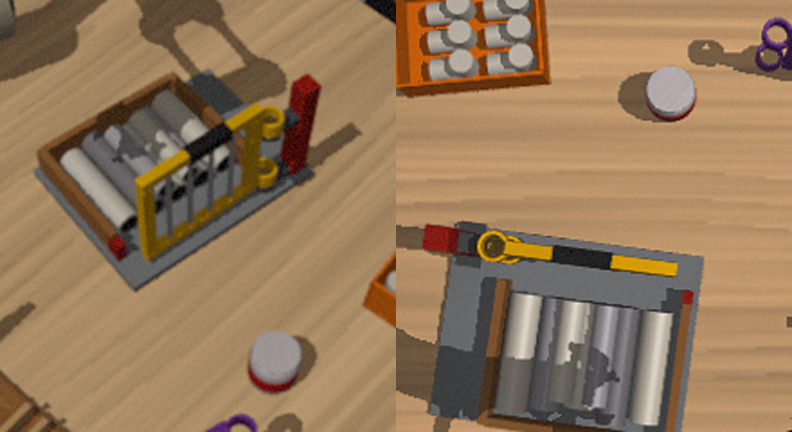

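The gate hangs on both pintles: upper ring at top crop (496,247), leaf parallel to the plate edge. The tin hasn't moved, and the arm is clear.

```bash
python3 -c "
from rig import manip
print(manip.sign_off())"
```

```text
the job is handed in; nothing more can be done
None
```

The yellow gate is hung on both pintles and closed across the bay, the tin is where it started, and the job is handed in at about 15 s of robot time; the hand-in returned no verdict, and I did not re-measure the blue panel at the end, though the gate's path kept clear of it.

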